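# Wake the counter scanner and present the order paddle

### The job

Squeeze the orange trigger of the code scanner fully to wake it and let it spring back; then draw the green-handled order paddle out of its wooden rest and hold it up in front of the scanner's window: handle on top, paddle upright, its code facing the window squarely, centred on it and about 10 cm away. Finish while still holding the paddle there, motionless and touching nothing but the gripper, and do not disturb the red-handled paddle, mug, jar, bun plate or tin.

Things in the scene. Friction and masses are not known exactly. Their poses are not given: they have to be found in the camera images.
- scanner: pistol scanner lying on its side on a fixed stand; origin under its base disc (120 mm wide, 12 high), z up. Grey head 70(x) x 110(y) x 55(z) mm, centre at height 140, looks along own +y. Black level grip sticks out along own -x: x -35 to -155, y -34 to -6, height 125 to 155 mm, free above and below. Position and yaw vary
- window (a point): centre of the dark red scan window on the head's front face, at (0, 57, 140) mm in the scanner's frame; axes as the scanner's: +y points straight out of the window along the line of sight (level), z up
- squeeze (a point): point to bring between the fingers from above, midway over grip and trigger, at (-78, -10, 140) mm in the scanner's frame, same axes. Close along its y: one finger on the grip's back (24 mm to -y), the other on the trigger's front (24 mm to +y); 48 mm in all at rest, about 41 mm fully squeezed
- trigger (a joint): orange trigger, 54 mm long, 22 high, on the grip's +y side, hinged on a vertical axis by the head at (-42, 9, 140) mm in the scanner's frame. 0 = at rest, 0.18 rad = fully squeezed (its stop). At the squeeze point its spring takes 3 N to start, 6 N fully in; it springs back by itself
- rest_green: fixed wooden rest of the green paddle; origin under its foot plate (130 x 70 x 12 mm), z up. Slot 12 mm wide between cheeks 32 mm over both, holding the paddle's lowest 45 mm; it leans 40 deg from vertical to the rest's own -x and is open at the top and +x end: draw along the lean or straight up. Top at about 115 mm. Place and yaw vary; the rests may swap
- paddle_green: wooden paddle, green handle, about 60 g. Origin: middle of its foot edge; z along it to the handle, x width, y thickness. Blade 70(x) x 8(y) x 85(z) mm, striped code on both faces; handle 24(x) x 12(y) mm from z = 85 to 150. Starts in its rest, foot about 48 mm up, y level, handle leaning 40 deg from vertical to the rest's -x
- paddle_green_grip (a point): place to grip the green handle, 122 mm from the foot along the paddle; axes as the paddle's: pinch across its y (12 mm)
- paddle_green_code (a point): centre of the green paddle's code, in the middle of the blade, 45 mm from the foot; axes as the paddle's. Either face may look at the window
- rest_red: a second rest of the same make, for the red-handled paddle; fixed
- paddle_red: an identical paddle with a red handle, leaning in the other rest; leave alone
- cup: white mug, 74 mm across, 65 mm high, handle at its +y; origin under its centre; leave alone
- jar: amber jar with a steel cap, 70 mm across, 95 mm high; origin under its centre; leave alone
- bun_plate: white plate, 120 mm across, with a bun, 54 mm high; origin under its centre; leave alone
- tin: blue tin, 90 x 120 x 60 mm; origin under its centre; leave alone
Mind the look-alikes: they are no part of the job. Of the things like the scanner, leave any that is turquoise; of the rest the larger one is meant.

How it is judged:
On the way, in this order (a step that is already met when the one before it is completed fails the run):
1. the trigger is fully squeezed (beyond 0.14 rad) (value of joint trigger above 0.14 rad), for 0.1 s.
2. the trigger has sprung back (below 0.03 rad) (value of joint trigger below 0.03 rad), for 0.1 s.
3. the green paddle is held by the gripper, clear of its rest (contact force between the fingers and paddle_green above 1 N and contact force between rest_green and paddle_green below 0.05 N and distance between paddle_green and rest_green above 0.09 m), for 0.2 s.
At the end, for the whole second after the job is handed in: Green paddle held still by the gripper alone, foot 50 mm up or more, upright within 0.25 rad, square to the window within 0.3 rad, code 60-150 mm ahead of it and within 30 mm of its axis sideways and in height; trigger back (<0.03); red paddle within 20 mm, other bystanders 30 mm, of their start (value of joint trigger below 0.03 rad and contact force between the fingers and paddle_green above 1 N and contact force between each of scanner, rest_green, rest_red and paddle_green below 0.05 N and height (world z) of paddle_green above 0.05 m and angle between paddle_green's own z axis and vertical below 0.25 rad and angle between the y axis of paddle_green and the y axis of window, either way round below 0.3 rad and y of paddle_green_code in the frame of window between 0.06 and 0.15 m and x of paddle_green_code in the frame of window between -0.03 and 0.03 m and z of paddle_green_code in the frame of window between -0.03 and 0.03 m and linear speed of paddle_green below 0.03 m/s and angular speed of paddle_green below 0.2 rad/s and distance of paddle_red from where it was at the start of the episode below 0.02 m and distance of each of cup, jar, bun_plate, tin from where it was at the start of the episode below 0.03 m); the arm keeps its last pose, push and grip.
It fails at once if the red paddle is disturbed (moved over 20 mm) (distance of paddle_red from where it was at the start of the episode above 0.02 m).
It fails at once if a bystander on the counter is disturbed (moved over 30 mm or tipped) (distance of any of cup, jar, bun_plate, tin from where it was at the start of the episode above 0.03 m or angle between any of cup, jar's own z axis and vertical above 0.5 rad).
It also fails if it takes over 53 s, if anything falls off the work surface, if the arm or the gripper's body presses on something with over 40 N, if the wrist force passes 120 N, or if a joint passes its speed limit or range.

### The arm

A 6-joint arm with a two-finger parallel gripper is mounted at the origin on the work surface. World frame = base frame: x ahead of the robot, y to its left, z up, the work surface at z = 0. Lengths are in m, angles in rad, forces in N, time in s.
With the tool pointing down it reaches from about 0.35 to 0.975 m from the base axis. Payload 4.9 kg.
Tool frame: the origin (TCP) lies between the finger pads; the fingertips stand 25 mm ahead of it and the grasp point (between the pads) lies 6 mm ahead of it (manip.tcp_to_tips is the z of the fingertips in the tool frame, in m); z points along the fingers, y is the line along which they close (so a half turn about z gives the same grasp; the last joint's range is limited). The gripper opens to 85 mm and grips with 20 to 120 N. Pads are 22 mm wide; open, the fingers measure 114 mm over their backs; the gripper's body (76 mm by 85 mm) begins 54 mm behind the grasp point. The pads swing forward as they close: fully open they stand 13 mm farther back than shut.
Start: joints at [-1.266, 0.053, 1.613, -0, 1.476, -0.119], TCP at [0.257, -0.57, 0.256] pointing down, gripper open.
Joint ranges: [-3.01, 3.01], [-1.01, 2.22], [0.06, 2.58], [-1.02, 4.17], [0.09, 2.62], [-3.14, 3.14]. Speed limits (rad/s): [2.57, 2.57, 3.14, 3.14, 3.14, 3.14].

### API

Orientations are given as a unit quaternion [w, x, y, z].
In Python, from plant import manip gives the robot as it stands. The module is installed in compiled form; this text tells all that it offers.
- The arm moves only by the tool arm_command, never from a script. Its argument "moves" is a list of rows, each a list of 3 entries, a list of its own where there are three numbers: the opening, from -1 (shut) to 1 (fully open), then the shift along the tool's x, y, z in units of 0.15 m (1.0 is 0.15 m), then the turn about the tool's z in units of 2 pi rad (1.0 is 2 pi rad). A call has 1 to 20 rows; each row is the pose to reach, as a shift and turn from the pose commanded when the call began, along the tool's axes at that moment, turning the shorter way round; what a row does not reach only later rows make up. A row lasts 1/12 s, in which the tool goes at most 41.7 mm and 7.16 degrees, less where a joint would pass 70% of its speed; a pose out of reach is approached as far as the arm can. A call with a number of a shift or a turn outside -1 to 1 is refused whole. A call with a gripper value outside its range is refused whole. The fingers move at their own pace and stop on an object; the grip force is fixed at half the most. Time passes only in rows, so rows that repeat a pose let the fingers close. It gives the time, the measured TCP pose, the force, the opening and the grip force at its end, in the units of the state.
- manip.state(): the state, without advancing time (a new reading comes with each control period).
- manip.grab_frame(name): name is "scene" or "top" or "wrist"; returns a dict with "frame" (420x560x3 uint8, red, green, blue), "fx", "fy", "cx", "cy" (pixels), "R" (3x3) and "t" (3): a world point X has camera coordinates R X + t. Camera axes: x right, y down, z forward; pixel columns grow to the right and rows downward; lengths in m; the calibration is good to about 2 mm. A picture is of the moment at which its call begins. There is no depth.
- manip.job_done(): hands the job in; it is judged then, once.
Trained networks look in a picture, given as the dict that the camera call returned (one of the last four; its "shot" number tells which), for a name from the list of things; names that differ only in an ending like _2 or _b are one class to them, and where a whole thing is asked for, a point or a joint stands for the part that bears it (a point fixed in the world has none). Each returns a list of dicts, best first, with "confidence" (0 to 1); they miss things now and then, are a little off and sometimes report something else, mostly with a low value. They report only what shows in the picture. A call takes as long as a camera call. They do not tell look-alikes from the thing itself.
- manip.search_frame(picture, target): "extent" ([left, top, right, bottom] in pixels, round what is visible of it).
The state is a dict: "time": time; "joint_pos": joint angles; "joint_vel": joint speeds; "joint_efforts": joint torques, N m; "tool_pos": TCP position; "tool_rot": TCP orientation; "contact_force": force on the tool from outside, world axes, zero at the start; "ft_torque": the same for the moment, N m; "gripper_width": opening from 0.0 (shut) to 1.0 (fully open); "grasp_force": force on a finger pad.
Only numpy, scipy, OpenCV 4.12 (cv2) and the standard library are available. Lean on these libraries where they do the work, as an engineer would, in place of code of your own. Each camera call takes 0.05 s, during which the arm holds its last target. There are 200 camera calls.

## Working session

There is one attempt and no reset: what is moved stays moved. The work goes in short steps, Python scripts to look and compute and a tool call to move; the robot and the scene stay as the last step left them, time stands still between calls to the robot, and variables do not carry over. Pictures are saved under pics/ and viewed, at most 10 in all, crops included, and the job is handed in when it is done.

Besides the shell and the picture viewer there is one more tool, called by a JSON object that holds its "name" and its "arguments". arm_command: Moves the arm, as the interface text tells. Shifts and turns lie within -1 to 1; 1 stands for 0.15 m of shift or 2 pi rad of turn. Its arguments: {"type":"object","properties":{"moves":{"type":"array"}},"required":["moves"]}

```bash
mkdir -p pics; cat > h.py <<'E'
import numpy as np, cv2, pickle
from plant import manip
def grab(n,save=None):
    p=manip.grab_frame(n)
    if save: cv2.imwrite('pics/'+save+'.png',p['frame'][:,:,::-1]); pickle.dump(p,open(save+'.pkl','wb'))
    return p
def load(s): return pickle.load(open(s+'.pkl','rb'))
def onplane(p,uv,z):
    R=np.array(p['R']);t=np.array(p['t']);C=-R.T@t
    d=R.T@np.array([(uv[0]-p['cx'])/p['fx'],(uv[1]-p['cy'])/p['fy'],1]); return C+d*(z-C[2])/d[2]
def proj(p,X):
    c=np.array(p['R'])@np.array(X)+np.array(p['t']); return np.array([p['fx']*c[0]/c[2]+p['cx'],p['fy']*c[1]/c[2]+p['cy']])
def tri(obs):
    A=np.zeros((3,3));b=np.zeros(3)
    for p,uv in obs:
        R=np.array(p['R']);C=-R.T@np.array(p['t']);d=R.T@np.array([(uv[0]-p['cx'])/p['fx'],(uv[1]-p['cy'])/p['fy'],1]);d/=np.linalg.norm(d)
        M=np.eye(3)-np.outer(d,d);A+=M;b+=M@C
    return np.linalg.solve(A,b)
E
python3 - <<'E'
from h import *
for n in['scene','top']:
    p=grab(n,n+'0'); print(n,p['shot'],p['fx'],(-np.array(p['R']).T@np.array(p['t'])).round(3))
    for k in['scanner','trigger','window','paddle_green','rest_green','paddle_red','cup','jar','bun_plate','tin']:
        print(k,[(np.round(d['extent']).astype(int).tolist(),round(d['confidence'],2)) for d in manip.search_frame(p,k)[:4]])
print(manip.state()['tool_rot'],manip.state()['time'],manip.tcp_to_tips)
E
```

```text
scene 1 385.8867796068419 [ 1.148 -0.584  0.66 ]
scanner [([178, 196, 239, 302], 0.79), ([85, 168, 148, 258], 0.66), ([282, 281, 354, 344], 0.58), ([129, 284, 180, 377], 0.55)]
trigger [([148, 297, 151, 311], 0.51), ([201, 213, 208, 219], 0.44)]
window [([84, 168, 151, 258], 0.86), ([181, 198, 238, 299], 0.74), ([125, 286, 184, 377], 0.66)]
paddle_green [([307, 165, 333, 202], 0.6), ([282, 284, 356, 344], 0.48)]
rest_green [([308, 192, 355, 243], 0.89)]
paddle_red [([372, 152, 398, 188], 0.59)]
cup [([246, 194, 270, 226], 0.67)]
jar [([336, 253, 365, 302], 0.69)]
bun_plate [([400, 227, 448, 258], 0.81)]
tin [([279, 282, 356, 347], 0.74), ([372, 175, 417, 218], 0.19)]
top 2 439.56017345900153 [ 0.414 -0.077  1.218]
scanner [([410, 151, 449, 199], 0.93), ([374, 281, 441, 380], 0.85)]
trigger [([352, 215, 362, 232], 0.67)]
window [([337, 181, 392, 264], 0.84), ([410, 149, 455, 202], 0.7), ([378, 286, 441, 383], 0.56)]
paddle_green [([215, 183, 226, 230], 0.78)]
rest_green [([210, 170, 235, 220], 0.71)]
paddle_red [([125, 165, 141, 208], 0.72)]
cup [([242, 240, 280, 272], 0.73)]
jar [([268, 108, 293, 140], 0.84)]
bun_plate [([163, 98, 205, 139], 0.68)]
tin [([298, 98, 346, 143], 0.8)]
[ 3.26713093e-05  9.77629140e-01  2.10336074e-01 -1.71392457e-06] 1.1 0.025
```

View pics/scene0.png

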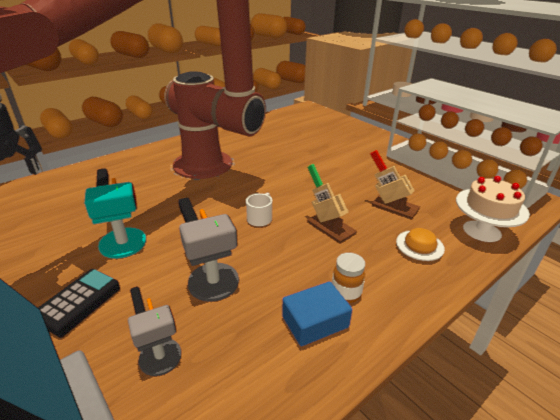

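View pics/top0.png

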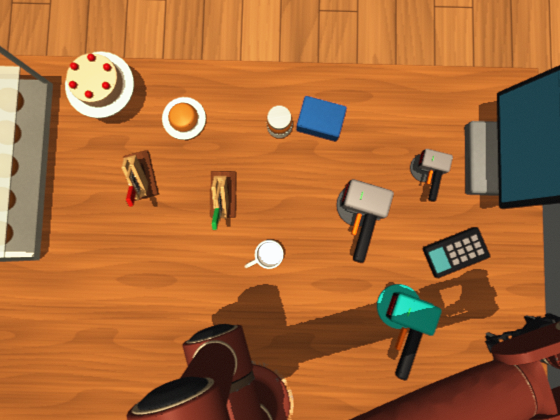

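The scene shows the scanner candidates in the top view: the turquoise one at (408,320), the large grey one at (365,215) and the small grey one at (433,175). I choose the large grey one. The green-handled paddle is at (217,205) and the red one, to be left alone, is at (133,185).

```bash
python3 - <<'E'
from h import *
f=cv2.imread('pics/top0.png');s=cv2.imread('pics/scene0.png')
a=cv2.resize(f[165:275,320:410],None,fx=5,fy=5,interpolation=cv2.INTER_CUBIC)
b=cv2.resize(f[160:240,200:250],(344,550),interpolation=cv2.INTER_CUBIC)
cv2.imwrite('pics/crop1.png',np.hstack([a,b]))
c=cv2.resize(s[190:310,160:250],(390,520),interpolation=cv2.INTER_CUBIC)
d=cv2.resize(s[155:245,295:365],(404,520),interpolation=cv2.INTER_CUBIC)
cv2.imwrite('pics/crop2.png',np.hstack([c,d]))
E
```

```text
(no output)
```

View pics/crop1.png

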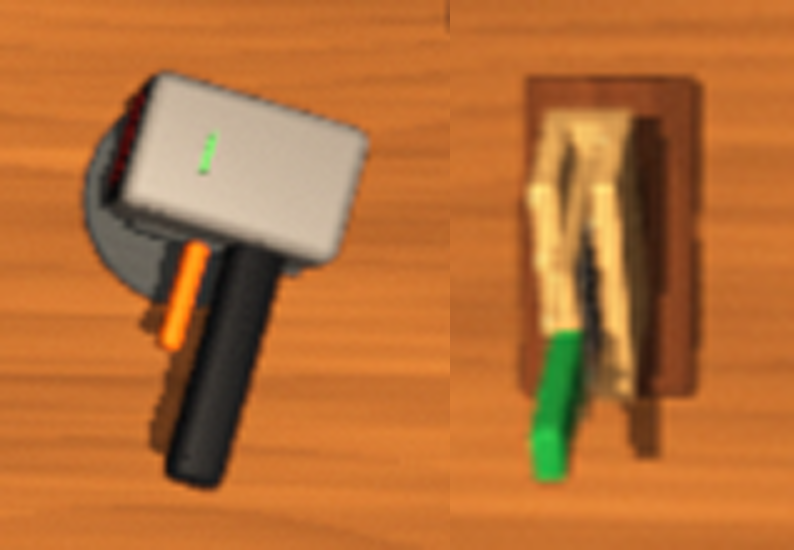

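View pics/crop2.png

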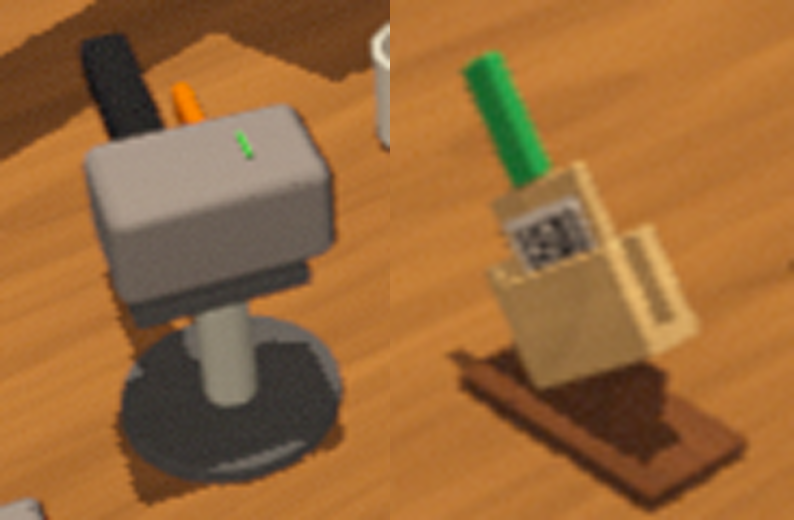

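The crops show the large grey scanner: head at crop1 (245,165), orange trigger on its left at (185,295), and the dark red window facing left, towards world +y. On the right are the green handle at (555,405) and its foot plate. I'll fit poses from corners in both views.

```bash
cat > fit.py <<'E'
from h import *
from scipy.optimize import least_squares
T,S=load('top0'),load('scene0')
def pose(q,L):
    c,s=np.cos(q[2]),np.sin(q[2]);L=np.array(L)
    return np.array([q[0]+c*L[0]-s*L[1],q[1]+s*L[0]+c*L[1],L[2]+(q[3] if len(q)>3 else 0)])
def fit(obs,x0): 
    r=least_squares(lambda q:np.concatenate([proj(p,pose(q,L))-uv for p,uv,L in obs]),x0); return r.x,r.fun.reshape(-1,2).round(1).tolist()
a,b,h=.035,.055,.1675
o=[(T,(351.4,179),(a,b,h)),(T,(394,192),(a,-b,h)),(T,(387,218),(-a,-b,h)),(T,(343.6,206),(-a,b,h)),
(T,(352.6,261),(-.155,-.006,.155)),(T,(364,263.5),(-.155,-.034,.155)),
(S,(180.3,225.8),(-a,-b,h)),(S,(225.8,214.2),(-a,b,h)),(S,(236.2,230.4),(a,b,h)),(S,(187.2,242.6),(a,-b,h))]
q0=onplane(T,(368,200),.1675)
q,r=fit(o,[q0[0],q0[1],0,0]);print('scanner +dz',q.round(4),r)
q,r=fit(o,[q0[0],q0[1],0]);print('scanner',q.round(4)); sc=q
for n,L in dict(window=(0,.057,.14),squeeze=(-.078,-.010,.14)).items(): print(n,pose(q,L).round(4))
a,b,h=.065,.035,.012
o=[(T,(211.3,171.2),(a,b,h)),(T,(236.3,171.6),(a,-b,h)),(T,(235.6,217.7),(-a,-b,h)),(T,(210.5,217.2),(-a,b,h)),
(S,(356,231),(a,b,h)),(S,(340,241),(a,-b,h)),(S,(307.1,220),(-a,-b,h))]
q0=onplane(T,(223,194),.012)
q,r=fit(o,[q0[0],q0[1],0,0]);print('rest',q.round(4),r)
q,r=fit(o,[q0[0],q0[1],0]);print('rest',q.round(4))
tip=tri([(T,(213.8,226)),(S,(311.8,165.9))]);mid=tri([(T,(216.7,208.7)),(S,(319.8,186.1))])
d=tip-mid;print('handle tip',tip.round(4),'base',mid.round(4),'len',np.linalg.norm(d),'lean',np.degrees(np.arccos(d[2]/np.linalg.norm(d))),'yaw',np.degrees(np.arctan2(-d[1],-d[0])))
for n,z in dict(cup=(260,255),jar=(279,122)).items(): print(n,onplane(T,z,.08).round(3))
E
python3 fit.py
```

```text
scanner +dz [ 0.5434 -0.2822 -0.2571 -0.0057] [[-1.1, -0.6], [-0.0, -1.0], [-0.5, 0.6], [-1.0, -0.1], [0.3, -0.1], [0.1, 0.6], [-2.3, -0.8], [1.1, -0.7], [1.0, 0.4], [-1.7, 1.4]]
scanner [ 0.5446 -0.2824 -0.2611]
window [ 0.5593 -0.2274  0.14  ]
squeeze [ 0.4666 -0.272   0.14  ]
rest [ 0.5633  0.0903  0.0238 -0.0024] [[-0.3, -0.3], [-0.2, -0.6], [-0.1, -0.1], [-0.4, 0.3], [0.5, 0.3], [-0.5, 0.4], [-1.2, -0.4]]
rest [0.5636 0.0896 0.0231]
handle tip [0.4683 0.0909 0.1588] base [0.5118 0.0892 0.1152] len 0.06159776550907694 lean 44.93675324471946 yaw -2.181007774699437
cup [ 0.399 -0.02   0.08 ]
jar [ 0.751 -0.06   0.08 ]
```

{"name": "arm_command", "arguments": {"moves": [[1, [1.0, -0.6, 0], 0.055], [1, [1.0, -0.6, 0], 0.055], [1, [1.0, -0.6, 0], 0.055], [1, [1.0, -0.6, 0], 0.055], [1, [1.0, -0.6, 0], 0.055]]}}

```text
time: 1.52
tool_pos: [0.3593, -0.4219, 0.2564]
tool_rot: [-0.001, 0.999, 0.041, 0.001]
contact_force: [-0.1, 0.5, -0.3]
gripper_width: 1.003
grasp_force: 0.0
```

```bash
cat >> h.py <<'E'
from scipy.spatial.transform import Rotation as Ro
def go(pos,yaw_y=None):
    """units for TCP target pos (world), tool-y axis angle yaw_y deg (mod 180)"""
    s=manip.state();w,x,y,z=s['tool_rot'];M=Ro.from_quat([x,y,z,w]).as_matrix()
    d=M.T@(np.array(pos)-s['tool_pos'])/.15
    a=np.degrees(np.arctan2(M[1,1],M[0,1]))
    t=0 if yaw_y is None else -(((yaw_y-a)+90)%180-90)/360
    print('t',round(s['time'],2),'pos',np.round(s['tool_pos'],4),'yang',round(a,1),'shift',d.round(3),'turn',round(t,4),'F',np.round(s['contact_force'],1),'w',round(s['gripper_width'],3),'gf',round(s['grasp_force'],1),'j6',round(s['joint_pos'][5],2))
E
python3 -c "
from h import *
go([.4666,-.273,.256],75)"
```

```text
t 1.52 pos [ 0.3593 -0.4219  0.2564] yang -85.3 shift [ 0.795 -0.93   0.006] turn 0.0548 F [-0.1  0.5 -0.3] w 1.003 gf 0.0 j6 0.49
```

{"name": "arm_command", "arguments": {"moves": [[1, [0.8, -0.93, 0], 0.055], [1, [0.8, -0.93, 0], 0.055], [1, [0.8, -0.93, 0], 0.055], [1, [0.8, -0.93, 0], 0.055], [1, [0.8, -0.93, 0], 0.055], [1, [0.8, -0.93, 0], 0.055]]}}

```text
time: 2.02
tool_pos: [0.4675, -0.2743, 0.2565]
tool_rot: [-0.001, 0.991, -0.131, 0.001]
contact_force: [-0.5, -0.6, 0.6]
gripper_width: 1.001
grasp_force: 0.0
```

```bash
python3 -c "
from h import *
go([.4666,-.273,.256],75)
p=grab('wrist','w1');q=[.5446,-.2824,-.2611]
from fit import pose
f=p['frame'][:,:,::-1].copy()
for L in [(-.035,.055,.1675),(-.035,-.055,.1675),(-.155,-.006,.155),(-.155,-.034,.155),(-.078,-.010,.155),(-.078,.014,.151),(.035,.055,.1675),(.035,-.055,.1675)]:
    u=proj(p,pose(q,L));print(L,u.round(0));cv2.circle(f,tuple(int(v) for v in u),4,(255,0,255),1)
cv2.imwrite('pics/w1m.png',f)
" | grep -v scanner
```

```text
t 2.02 pos [ 0.4675 -0.2743  0.2565] yang -105.0 shift [-0.008 -0.007  0.003] turn -0.0 F [-0.5 -0.6  0.6] w 1.001 gf 0.0 j6 1.16
window [ 0.5593 -0.2274  0.14  ]
squeeze [ 0.4666 -0.272   0.14  ]
rest [ 0.5633  0.0903  0.0238 -0.0024] [[-0.3, -0.3], [-0.2, -0.6], [-0.1, -0.1], [-0.4, 0.3], [0.5, 0.3], [-0.5, 0.4], [-1.2, -0.4]]
rest [0.5636 0.0896 0.0231]
handle tip [0.4683 0.0909 0.1588] base [0.5118 0.0892 0.1152] len 0.06159776550907694 lean 44.93675324471946 yaw -2.181007774699437
cup [ 0.399 -0.02   0.08 ]
jar [ 0.751 -0.06   0.08 ]
(-0.035, 0.055, 0.1675) [175. 164.]
(-0.035, -0.055, 0.1675) [347. 164.]
(-0.155, -0.006, 0.155) [272. 310.]
(-0.155, -0.034, 0.155) [308. 310.]
(-0.078, -0.01, 0.155) [277. 220.]
(-0.078, 0.014, 0.151) [244. 218.]
(0.035, 0.055, 0.1675) [162.  44.]
(0.035, -0.055, 0.1675) [354.  43.]
```

View pics/w1m.png

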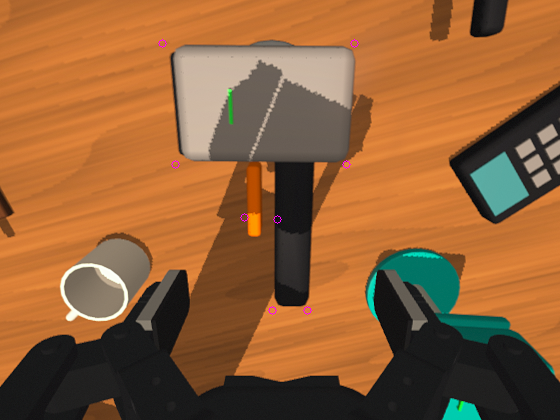

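The wrist view confirms the yaw. The head edges run level, with the trigger at (254,200) and the grip at (293,235). The true position is about 1.5 mm to own -y, so I'll shift 2 mm and descend.

{"name": "arm_command", "arguments": {"moves": [[1, [0, 0.013, 0.25], 0], [1, [0, 0.013, 0.5], 0], [1, [0, 0.013, 0.735], 0], [1, [0, 0.013, 0.735], 0], [-1, [0, 0.013, 0.735], 0], [-1, [0, 0.013, 0.735], 0], [-1, [0, 0.013, 0.735], 0], [-1, [0, 0.013, 0.735], 0], [-1, [0, 0.013, 0.735], 0], [-1, [0, 0.013, 0.735], 0], [-1, [0, 0.013, 0.735], 0], [-1, [0, 0.013, 0.735], 0]]}}

```text
time: 3.07
tool_pos: [0.4671, -0.2753, 0.1509]
tool_rot: [-0.005, 0.991, -0.132, 0.002]
contact_force: [-2.8, 19.9, 12.6]
gripper_width: 0.478
grasp_force: 62.7
```

```bash
python3 -c "
from h import *
go([.4666,-.273,.256],75)
p=grab('wrist','w2')"
```

```text
t 3.07 pos [ 0.4671 -0.2753  0.1509] yang -105.2 shift [-0.006 -0.022 -0.7  ] turn -0.0005 F [-2.8 19.9 12.6] w 0.478 gf 62.7 j6 1.16
```

View pics/w2.png

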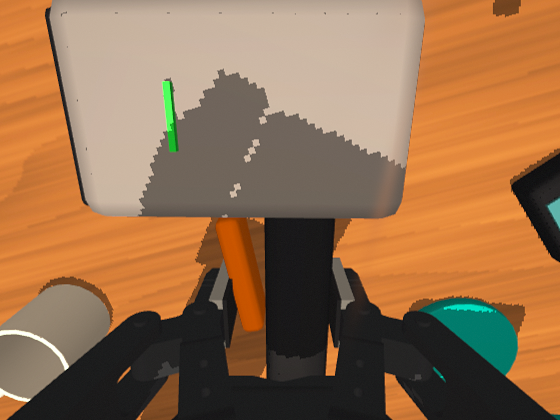

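Opening is 40.6 mm, and the trigger at (240,275) is pressed in to the grip, so it is fully squeezed. Releasing now and checking for spring-back.

{"name": "arm_command", "arguments": {"moves": [[1, [0, 0, 0], 0], [1, [0, 0, 0], 0], [1, [0, 0, 0], 0], [1, [0, 0, 0], 0], [1, [0, 0, 0], 0], [1, [0, 0, -0.25], 0], [1, [0, 0, -0.5], 0], [1, [0, 0, -0.7], 0], [1, [-0.05, -0.25, -0.7], -0.01], [1, [-0.1, -0.5, -0.7], -0.02], [1, [-0.2, -0.75, -0.7], -0.03], [1, [-0.25, -1.0, -0.7], -0.045], [1, [-0.25, -1.0, -0.7], -0.045]]}}

```text
time: 4.2
tool_pos: [0.4686, -0.1203, 0.2521]
tool_rot: [-0.001, 1.0, 0.012, 0.001]
contact_force: [0.4, 0.3, -0.3]
gripper_width: 1.002
grasp_force: 0.0
```

```bash
python3 -c "
from h import *
go([.467,.09,.256],91.3)"
```

```text
t 4.2 pos [ 0.4686 -0.1203  0.2521] yang -88.6 shift [ 0.022 -1.402 -0.024] turn 0.0001 F [ 0.4  0.3 -0.3] w 1.002 gf 0.0 j6 1.14
```

{"name": "arm_command", "arguments": {"moves": [[1, [0, -0.25, 0], 0], [1, [0, -0.5, 0], 0], [1, [0, -0.75, 0], 0], [1, [0, -1.0, 0], 0], [1, [0, -1.0, 0], 0], [1, [0, -1.0, 0], 0]]}}

```text
time: 4.7
tool_pos: [0.4664, 0.0261, 0.2519]
tool_rot: [0.0, 1.0, 0.009, 0.001]
contact_force: [-0.5, -0.0, 0.4]
gripper_width: 0.998
grasp_force: 0.0
```

```bash
python3 -c "
from h import *
grab('wrist','w3');grab('top','top1')"
```

{"name": "arm_command", "arguments": {"moves": [[1, [0, -0.2, 0], 0], [1, [0, -0.4, 0], 0], [1, [0, -0.4, 0], 0], [1, [0, -0.4, 0], 0]]}}

```text
time: 5.13
tool_pos: [0.4655, 0.0843, 0.2512]
tool_rot: [0.0, 1.0, 0.008, 0.0]
contact_force: [-0.4, -0.2, 0.4]
gripper_width: 1.001
grasp_force: 0.0
```

```bash
python3 -c "
from h import *
go([.487,.09,.256],91.3)
p3=load('w3');p=grab('wrist','w4')
obs=[]
for q in(p3,p):
    h=cv2.cvtColor(q['frame'],cv2.COLOR_RGB2HSV);m=((h[...,0]>45)&(h[...,0]<75)&(h[...,1]>150)&(h[...,2]>50)).astype(np.uint8)
    n,l,s,c=cv2.connectedComponentsWithStats(m);k=1+s[1:,4].argmax();r=cv2.minAreaRect(np.argwhere(l==k)[:,::-1].astype(np.float32));print(s[k],c[k].round(1),[x.round(0).tolist() for x in cv2.boxPoints(r)])
    obs.append((q,c[k]))
print(tri(obs).round(4))
for z in (.13,.14,.15): print(onplane(p,obs[1][1],z).round(4))
a=cv2.resize(p3['frame'],(400,300));b=cv2.resize(p['frame'],(400,300));t=cv2.resize(load('top1')['frame'][165:275,320:410],(245,300),interpolation=cv2.INTER_CUBIC);cv2.imwrite('pics/w34.png',np.vstack([np.hstack([b,a]),np.hstack([t,np.zeros((300,555,3),np.uint8)])])[:,:,::-1])
"
```

```text
t 5.13 pos [0.4655 0.0843 0.2512] yang -89.1 shift [ 0.144 -0.036 -0.032] turn -0.0012 F [-0.4 -0.2  0.4] w 1.001 gf 0.0 j6 1.58
[ 179  141   32   87 1809] [194.9 184.8] [[177.0, 225.0], [189.0, 139.0], [212.0, 142.0], [200.0, 229.0]]
[ 267  141   17   88 1343] [274.6 185. ] [[267.0, 141.0], [283.0, 141.0], [283.0, 228.0], [267.0, 228.0]]
[0.4865 0.0882 0.1392]
[0.4841 0.0884 0.13  ]
[0.4868 0.0882 0.14  ]
[0.4895 0.0881 0.15  ]
```

View pics/w34.png

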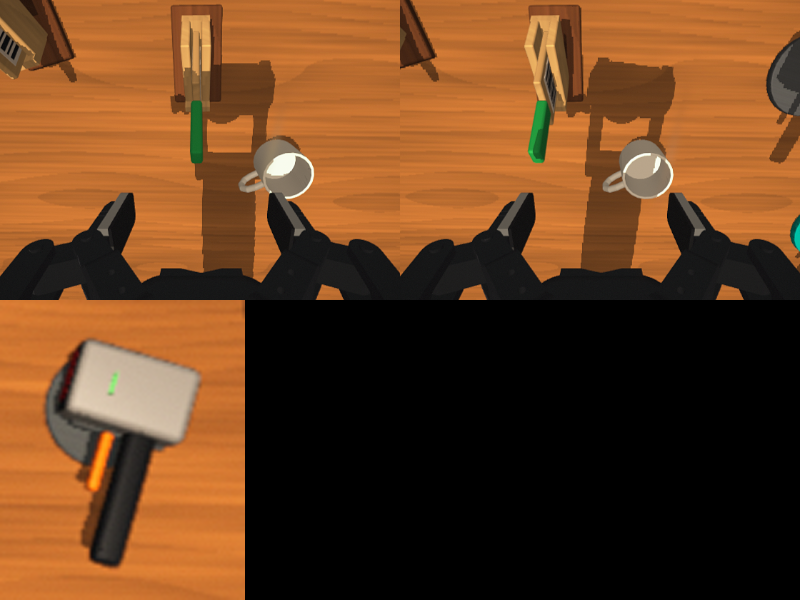

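Trigger has sprung back, parallel to the grip at (100,460). The green handle is at (196,132) in the left panel, centred between the fingers, and triangulates to (0.487, 0.088, 0.139), matching the text's expected height of 0.1415. Descend and grip, with the mug clear at (280,165).

{"name": "arm_command", "arguments": {"moves": [[1, [0.14, -0.025, 0.2], 0], [1, [0.14, -0.025, 0.4], 0], [1, [0.14, -0.025, 0.6], 0], [1, [0.14, -0.025, 0.7], 0], [1, [0.14, -0.025, 0.7], 0], [-1, [0.14, -0.025, 0.7], 0], [-1, [0.14, -0.025, 0.7], 0], [-1, [0.14, -0.025, 0.7], 0], [-1, [0.14, -0.025, 0.7], 0], [-1, [0.14, -0.025, 0.7], 0], [-1, [0.14, -0.025, 0.7], 0], [-1, [0.14, -0.025, 0.7], 0], [-1, [0.14, -0.025, 0.7], 0], [-1, [0.14, -0.025, 0.7], 0], [-1, [0.14, -0.025, 0.7], 0]]}}

```text
time: 6.43
tool_pos: [0.4866, 0.0894, 0.1471]
tool_rot: [-0.0, 1.0, 0.008, 0.001]
contact_force: [-1.5, 0.4, 5.3]
gripper_width: 0.127
grasp_force: 58.7
```

```bash
python3 -c "
from h import *
go([.487,.088,.146],91.3)"
```

```text
t 6.43 pos [0.4866 0.0894 0.1471] yang -89.1 shift [0.002 0.01  0.007] turn -0.0011 F [-1.5  0.4  5.3] w 0.127 gf 58.7 j6 1.59
```

Gripped at 10.8 mm, 59 N. The tool can only point down, so the 40° lean has to be taken out in the grip. I'll draw the paddle out, turn it 90°, then press its blade edge flush against the vertical outside face of the fixed rest.

{"name": "arm_command", "arguments": {"moves": [[-1, [-0.09, 0, -0.1], 0], [-1, [-0.17, 0, -0.2], 0], [-1, [-0.26, 0, -0.31], 0], [-1, [-0.34, 0, -0.41], 0], [-1, [-0.34, 0, -0.6], 0], [-1, [-0.34, 0, -0.8], 0], [-1, [-0.34, 0.2, -0.8], 0], [-1, [-0.34, 0.4, -0.8], 0], [-1, [-0.3, 0.6, -0.8], 0], [-1, [-0.2, 0.8, -0.8], 0], [-1, [0.0, 0.9, -0.8], 0], [-1, [0.2, 0.9, -0.8], 0], [-1, [0.42, 0.9, -0.8], 0], [-1, [0.42, 0.9, -0.8], 0]]}}

```text
time: 7.6
tool_pos: [0.5543, -0.0455, 0.2633]
tool_rot: [-0.0, 1.0, 0.007, -0.001]
contact_force: [-1.7, -0.1, -1.0]
gripper_width: 0.132
grasp_force: 58.8
```

{"name": "arm_command", "arguments": {"moves": [[-1, [0, 0, 0], -0.02], [-1, [0, 0, 0], -0.04], [-1, [0, 0, 0], -0.06], [-1, [0, 0, 0], -0.08], [-1, [0, 0, 0], -0.1], [-1, [0, 0, 0], -0.12], [-1, [0, 0, 0], -0.14], [-1, [0, 0, 0], -0.16], [-1, [0, 0, 0], -0.18], [-1, [0, 0, 0], -0.2], [-1, [0, 0, 0], -0.22], [-1, [0, 0, 0], -0.24], [-1, [0, 0, 0], -0.25], [-1, [0, 0, 0], -0.25]]}}

```text
time: 8.77
tool_pos: [0.5506, -0.0446, 0.2654]
tool_rot: [-0.0, 0.701, 0.713, -0.0]
contact_force: [-0.6, 0.1, -1.6]
gripper_width: 0.127
grasp_force: 58.7
```

```bash
python3 -c "
from h import *
go([.55,-.045,.156],1)
S=grab('scene','s1');T=grab('top','t1')
a=S['frame'][100:300,230:430];b=T['frame'][110:310,160:360]
cv2.imwrite('pics/st1.png',np.hstack([cv2.resize(x,(400,400),interpolation=cv2.INTER_CUBIC) for x in(a,b)])[:,:,::-1])"
```

```text
t 8.77 pos [ 0.5506 -0.0446  0.2654] yang 1.0 shift [-0.002 -0.003  0.729] turn -0.0001 F [-0.6  0.1 -1.6] w 0.127 gf 58.7 j6 -0.23
```

View pics/st1.png

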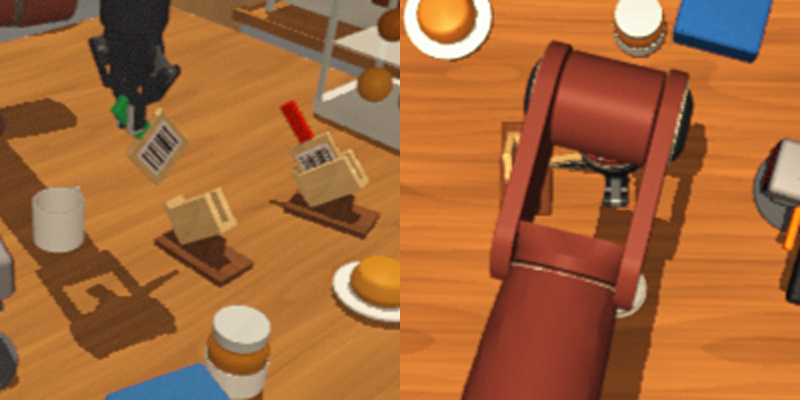

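The paddle is out, tilted about 40° with its foot towards the rest at (160,150) and the handle at (120,110). Everything else is untouched. Lowering beside the rest's side face and pushing +y.

{"name": "arm_command", "arguments": {"moves": [[-1, [0, 0, 0.25], 0], [-1, [0, 0, 0.5], 0], [-1, [0, 0, 0.73], 0], [-1, [0, 0, 0.73], 0], [-1, [0.08, 0, 0.73], 0], [-1, [0.14, 0, 0.73], 0], [-1, [0.2, 0, 0.73], 0], [-1, [0.25, 0, 0.73], 0], [-1, [0.3, 0, 0.73], 0]]}}

```text
time: 9.62
tool_pos: [0.5547, -0.0022, 0.1637]
tool_rot: [0.007, 0.702, 0.712, 0.001]
contact_force: [0.6, -9.3, 3.8]
gripper_width: 0.13
grasp_force: 58.4
```

```bash
python3 -c "
from h import *
go([.55,.0386,.156],1)
S=grab('scene','s2');W=grab('wrist','w5')
a=S['frame'][100:300,230:430]
cv2.imwrite('pics/st2.png',np.hstack([cv2.resize(a,(400,400),interpolation=cv2.INTER_CUBIC),cv2.resize(W['frame'],(400,300)).repeat(1,0)[:400] if 0 else np.pad(cv2.resize(W['frame'],(400,300)),((0,100),(0,0),(0,0)))])[:,:,::-1])"
```

```text
t 9.62 pos [ 0.5547 -0.0022  0.1637] yang 0.9 shift [ 0.273 -0.028  0.048] turn -0.0004 F [ 0.6 -9.3  3.8] w 0.13 gf 58.4 j6 -0.15
```

View pics/st2.png

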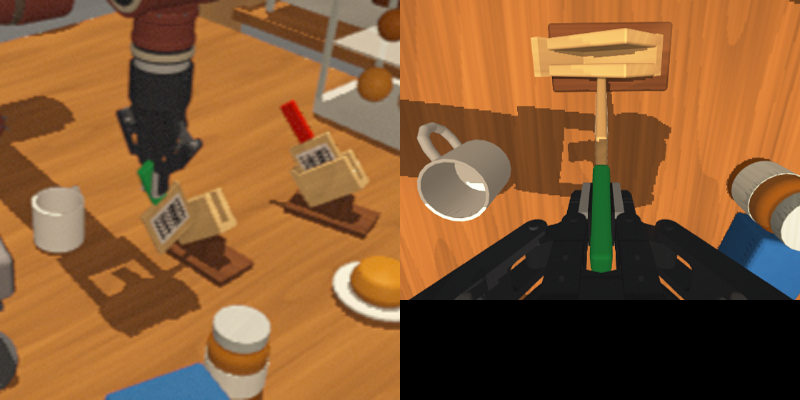

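The foot edge meets the rest's side at about (190,210) with 9 N and the paddle is rotating in the grip. I'll continue until it is flush.

{"name": "arm_command", "arguments": {"moves": [[-1, [0.05, 0, 0], 0], [-1, [0.1, 0, 0], 0], [-1, [0.15, 0, 0], 0], [-1, [0.2, 0, 0], 0], [-1, [0.24, 0, 0], 0], [-1, [0.27, 0, 0], 0], [-1, [0.27, 0, 0], 0]]}}

```text
time: 10.3
tool_pos: [0.5526, 0.0408, 0.1614]
tool_rot: [0.004, 0.701, 0.713, 0.002]
contact_force: [1.2, -4.6, 1.6]
gripper_width: 0.129
grasp_force: 59.0
```

```bash
python3 -c "
from h import *
go([.55,.0386,.156],1)
S=grab('scene','s3');W=grab('wrist','w6')
a=S['frame'][100:300,230:430]
cv2.imwrite('pics/st3.png',np.hstack([cv2.resize(a,(400,400),interpolation=cv2.INTER_CUBIC),np.pad(cv2.resize(W['frame'],(400,300)),((0,100),(0,0),(0,0)))])[:,:,::-1])"
```

```text
t 10.3 pos [0.5526 0.0408 0.1614] yang 0.9 shift [-0.014 -0.018  0.036] turn -0.0002 F [ 1.2 -4.6  1.6] w 0.129 gf 59.0 j6 -0.08
```

View pics/st3.png

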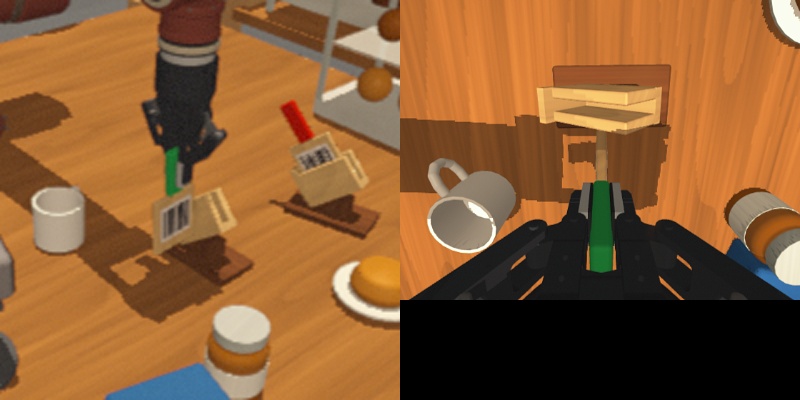

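The paddle now looks nearly upright, with its edge against the rest at (195,215). That uses up the viewing quota, so from here I measure numerically: tilt from the code stripes.

```bash
cat > tilt.py <<'E'
from h import *
def tilt(p,tcp,xdir,show=True):
    """fit lean (rad, handle toward +xdir) from blade outline in view p. xdir: paddle width dir (unit, horizontal)"""
    xdir=np.array([*xdir,0.]);up=np.array([0,0,1.]);G=np.array(tcp)-[0,0,.006]
    hsv=cv2.cvtColor(p['frame'],cv2.COLOR_RGB2HSV).astype(int)
    # dark stripes + white label: low saturation, near expected blade
    best=[]
    for a in np.radians(np.arange(-50,51,1)):
        z=np.cos(a)*up+np.sin(a)*xdir;x=np.cos(a)*xdir-np.sin(a)*up
        for s in (.117,.122,.127):
            foot=G-s*z
            q=lambda X,Z:proj(p,foot+X*x+Z*z)
            def mask(pts):
                m=np.zeros(hsv.shape[:2],np.uint8);cv2.fillPoly(m,[np.array([np.round(v*16) for v in pts]).astype(np.int32)],1,shift=4);return m>0
            h=mask([q(-.012,.085),q(.012,.085),q(.012,.112),q(-.012,.112)])
            b=mask([q(-.035,0),q(.035,0),q(.035,.085),q(-.035,.085)])
            o=mask([q(-.05,-.012),q(.05,-.012),q(.05,.085),q(-.05,.085)])&~b
            wood=(hsv[...,1]<150)  # blade pale / label vs saturated counter
            g=(hsv[...,0]>45)&(hsv[...,0]<75)&(hsv[...,1]>120)
            best.append((wood[b].mean()-wood[o].mean()+g[h].mean(),np.degrees(a),s,q(0,.045).round(1).tolist()))
    best.sort(reverse=True)
    for v in best[:5]: print(v)
E
python3 -c "
from tilt import *
s=manip.state()
for n,tc in(('s1',[.5506,-.0446,.2654]),('s3',s['tool_pos'])): print(n);tilt(load(n),tc,(0,1))
h=cv2.cvtColor(load('s3')['frame'],cv2.COLOR_RGB2HSV)
for r in (196,204,212,220,226): print(r,[tuple(int(v) for v in h[r,c]) for c in range(300,336,4)])
"
```

```text
s1
(np.float64(1.0382487241471932), np.float64(-39.0), 0.122, [309.0, 173.8])
(np.float64(1.0274751545370717), np.float64(-40.0), 0.122, [309.3, 173.4])
(np.float64(1.0264267820822202), np.float64(-37.0), 0.122, [308.3, 174.6])
(np.float64(1.0227578613074797), np.float64(-38.0), 0.122, [308.7, 174.2])
(np.float64(1.0190888570984342), np.float64(-41.0), 0.122, [309.7, 172.9])
s3
(np.float64(1.0814981064649005), np.float64(5.0), 0.117, [315.2, 209.2])
(np.float64(1.0423105249694846), np.float64(3.0000000000000004), 0.117, [315.9, 208.9])
(np.float64(1.0405992500738797), np.float64(2.0), 0.117, [316.2, 208.8])
(np.float64(1.0339618912080961), np.float64(6.000000000000001), 0.117, [314.9, 209.3])
(np.float64(1.0331423895253684), np.float64(4.0), 0.117, [315.6, 209.1])
196 [(15, 183, 197), (15, 175, 194), (15, 181, 194), (17, 176, 165), (62, 151, 110), (16, 146, 159), (16, 132, 156), (15, 184, 183), (16, 159, 194)]
204 [(16, 181, 199), (15, 181, 189), (16, 149, 161), (16, 78, 167), (12, 68, 83), (9, 38, 47), (16, 94, 139), (16, 144, 147), (17, 145, 155)]
212 [(15, 181, 200), (14, 176, 200), (17, 149, 161), (15, 70, 109), (14, 62, 91), (13, 68, 79), (16, 91, 151), (16, 143, 155), (16, 142, 154)]
220 [(14, 185, 110), (14, 182, 105), (17, 145, 162), (15, 78, 166), (16, 149, 151), (16, 149, 149), (17, 152, 144), (15, 167, 99), (11, 166, 66)]
226 [(14, 186, 130), (14, 179, 185), (17, 144, 161), (14, 179, 94), (12, 191, 72), (11, 179, 74), (12, 178, 73), (11, 175, 73), (12, 184, 72)]
```

The fit reads −39° before the push, so it is sound, and about +3° now. Back off, rise, turn, and go to the window.

{"name": "arm_command", "arguments": {"moves": [[-1, [-0.1, 0, 0], 0], [-1, [-0.15, 0, -0.2], 0], [-1, [-0.15, 0, -0.45], 0], [-1, [-0.3, 0, -0.6], -0.02], [-1, [-0.45, 0.1, -0.6], -0.04], [-1, [-0.6, 0.2, -0.6], -0.06], [-1, [-0.75, 0.2, -0.6], -0.08], [-1, [-0.85, 0.2, -0.6], -0.1], [-1, [-0.85, 0.2, -0.6], -0.12], [-1, [-0.85, 0.2, -0.6], -0.14], [-1, [-0.85, 0.2, -0.6], -0.16], [-1, [-0.85, 0.2, -0.6], -0.18], [-1, [-0.85, 0.2, -0.6], -0.2], [-1, [-0.85, 0.2, -0.6], -0.206], [-1, [-0.85, 0.2, -0.6], -0.206]]}}

```text
time: 11.65
tool_pos: [0.5818, -0.0853, 0.2467]
tool_rot: [-0.0, 0.13, 0.992, 0.001]
contact_force: [-0.7, 1.0, -0.3]
gripper_width: 0.129
grasp_force: 58.7
```

```bash
python3 -c "
from tilt import *
go([.5847,-.1323,.221],75)
s=manip.state();p=grab('scene','s4')
# paddle x = tool x or -x : scanner x dir; +90deg
tilt(p,s['tool_pos'],(np.cos(np.radians(165)),np.sin(np.radians(165))))
"
```

```text
t 11.65 pos [ 0.5818 -0.0853  0.2467] yang 75.1 shift [-0.099 -0.298  0.171] turn 0.0002 F [-0.7  1.  -0.3] w 0.129 gf 58.7 j6 -1.58
(np.float64(1.5183137276160532), np.float64(1.0), 0.117, [289.5, 202.2])
(np.float64(1.4915949334037184), np.float64(2.0), 0.117, [289.8, 202.5])
(np.float64(1.4630166294478901), np.float64(0.0), 0.117, [289.3, 201.9])
(np.float64(1.4511673929977473), np.float64(3.0000000000000004), 0.117, [290.0, 202.7])
(np.float64(1.4418372119799088), np.float64(4.0), 0.122, [290.2, 204.8])
```

{"name": "arm_command", "arguments": {"moves": [[-1, [-0.05, -0.15, 0.1], 0], [-1, [-0.1, -0.3, 0.19], 0], [-1, [-0.1, -0.3, 0.19], 0], [-1, [-0.1, -0.3, 0.19], 0], [-1, [-0.1, -0.3, 0.19], 0], [-1, [-0.1, -0.3, 0.19], 0]]}}

```text
time: 12.2
tool_pos: [0.5851, -0.133, 0.219]
tool_rot: [0.001, 0.13, 0.992, 0.0]
contact_force: [1.3, -0.2, -0.9]
gripper_width: 0.132
grasp_force: 58.7
```

```bash
python3 -c "
from tilt import *
go([.5847,-.1323,.219],75)
s=manip.state();p=grab('scene','s5');t=grab('top','t5')
tilt(p,s['tool_pos'],(np.cos(np.radians(165)),np.sin(np.radians(165))))
# independent check: pale label/stripe (low saturation) centroid near the predicted code
c=proj(p,[.5847,-.1323,.14]);print('pred code',c.round(1))
h=cv2.cvtColor(p['frame'],cv2.COLOR_RGB2HSV);x,y=c.astype(int);m=(h[y-28:y+28,x-28:x+28,1]<110).astype(np.uint8)
n,l,st,ce=cv2.connectedComponentsWithStats(m);print([(st[i].tolist(),(ce[i]+[x-28,y-28]).round(1).tolist()) for i in range(1,n) if st[i,4]>25])
T0=load('top0')
for k in['paddle_red','cup','jar','bun_plate','tin']:
    print(k,[(np.round(d['extent']).astype(int).tolist(),round(d['confidence'],2)) for d in manip.search_frame(p,k)[:1]])
"
```

```text
t 12.2 pos [ 0.5851 -0.133   0.219 ] yang 75.1 shift [ 0.004  0.004 -0.   ] turn 0.0001 F [ 1.3 -0.2 -0.9] w 0.132 gf 58.7 j6 -1.66
(np.float64(1.2882612241527043), np.float64(2.0), 0.117, [274.6, 220.2])
(np.float64(1.2869220151828848), np.float64(1.0), 0.117, [274.3, 219.9])
(np.float64(1.275354051927616), np.float64(5.0), 0.122, [275.3, 222.8])
(np.float64(1.2695708817561335), np.float64(6.000000000000001), 0.117, [275.4, 221.2])
(np.float64(1.2660589530098574), np.float64(10.0), 0.122, [276.5, 224.1])
pred code [274.2 219.8]
[([0, 0, 33, 45, 948], [261.6, 210.4])]
paddle_red [([373, 151, 399, 186], 0.97)]
cup []
jar [([334, 254, 364, 301], 0.76)]
bun_plate [([398, 226, 448, 258], 0.95)]
tin [([282, 280, 354, 346], 0.66)]
```

```bash
python3 -c "
from plant import manip
print(manip.job_done())"
```

```text
the job is handed in; nothing more can be done
None
```

I handed the job in at about 12 s, but the verdict wasn't shown: the trigger was squeezed (fingers at 40.6 mm) and sprang back, and the green paddle is held upright within about 2°, handle on top and square to the scanner window, about 10 cm in front of it; the red paddle, jar, bun plate and tin had not moved, and the mug was out of view in the last check.

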